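Fit the mixer lever and lift the valve out of its holder

TASK

Push the square mixer lever fully home on the square spindle of the valve standing in the tray, with its bar pointing out over the valve's outlet, and let go of it. Then take the valve by its body, lift it out so that it hangs about 10 cm above its holder with the lever still on, and finish while holding it there, level and still. Leave the other things where they are.

Things in the scene. Friction and masses are not known exactly. Their poses are not given: they have to be found in the camera images.
- lever: Loose chrome mixer lever lying bore down on the worktop: square hub 38 x 38 mm, 28 mm high; flat bar 18 mm wide, 7 mm thick, along +x at the hub's top. A blind square bore, 16 mm wide, 22 mm deep, sides parallel to the hub's, opens mid underside. Origin: centre of the underside (bore mouth); z up. About 0.14 kg, +-30 %.
- lever_tip (a point): Free end of the lever's bar: lever frame (96, 0, 24.5) mm.
- valve: Loose brass mixer valve upright in the holder's pocket: block 44 x 44 mm, 60 mm high, square spindle on top. One outlet pipe, 20 mm thick with a 28 mm nut, sticks out along +x to 56 mm from the axis, 34 mm above the underside; the two faces across y are bare and flat, for gripping. Origin: centre of the underside; z up. About 0.5 kg, +-30 %.
- spindle (a point): Foot of the valve's square steel spindle, centre of the block's top, 60 mm above the valve's underside. The spindle is 14 mm wide and rises 20 mm from here (top 3 mm narrowed to 11.5 mm), sides parallel to the block's. With the lever fully home the hub's underside rests here on the block's top.
- tray: Shallow aluminium tray, 220 x 150 mm, rim 18 mm high, fixed; origin: centre of its underside. A black plastic holder block 74 x 74 mm is fixed in it, centred at tray (-60, 0) mm, top 25 mm above the worktop. Its square pocket, 46 mm wide, 14 mm deep (floor 11 mm above the worktop), holds the valve loosely, outlet along the tray's +x.
- tee: Bystander: small grey PVC tee, 52 mm long, 28 mm high, in the tray; origin under its middle.
- tape: Bystander: white tape reel, 44 mm across, 14 mm high, flat in the tray; origin at centre of underside.
- cross: Bystander: small chrome cross handle, 54 mm across, 24 mm high, on the worktop about 90 mm behind the lever's hub (away from its bar); origin at centre of underside.
- spanner: Bystander: yellow-handled adjustable spanner, 210 mm long, 14 mm high, lying beyond the work area; origin under its middle.
- trap: Bystander: white plastic U-shaped siphon trap, 140 x 140 mm, 40 mm high, lying flat at the left; origin under its middle.
- jar: Bystander: closed glass jar, 64 mm across, 85 mm high, at the right; origin at centre of underside.

How it is judged:
By the outcome, as a careful person would: the job done as asked, in the order asked, and still so for the second after the job is handed in, while the arm keeps its last pose, push and grip.
It also fails if it takes over 51 s, if anything falls off the work surface, if the arm or the gripper's body presses on something with over 40 N, if the wrist force passes 120 N, or if a joint passes its speed limit or range.

ROBOT

A 6-joint arm with a two-finger parallel gripper is mounted at the origin on the work surface. World frame = base frame: x ahead of the robot, y to its left, z up, the work surface at z = 0. Lengths are in m, angles in rad, forces in N, time in s.
With the tool pointing down it reaches from about 0.2 to 0.875 m from the base axis. Payload 3.4 kg.
Tool frame: the origin (TCP) lies between the finger pads; the fingertips stand 25 mm ahead of it and the grasp point (between the pads) lies 6 mm ahead of it (r.nose_length is the z of the fingertips in the tool frame, in m); z points along the fingers, y is the line along which they close (so a half turn about z gives the same grasp; the last joint's range is limited). The gripper opens to 94 mm and grips with 3 to 60 N. Pads are 16 mm wide; open, the fingers measure 119 mm over their backs; the gripper's body (75 mm by 177 mm) begins 78 mm behind the grasp point.
Start: joints at [-0.121, 0.276, 1.505, -0, 1.361, -0.121], TCP at [0.575, -0, 0.23] pointing down, gripper open.
Joint ranges: [-2.89, 2.89], [-0.75, 2.08], [0.22, 2.7], [-1.18, 4.32], [0.11, 2.71], [-2.7, 2.7]. Speed limits (rad/s): [2.57, 2.57, 3.14, 3.14, 3.14, 3.14].

INTERFACE

Orientations are given as a unit quaternion [w, x, y, z].
In Python, from plant import r, gripper_to, inverse_kinematics, vision, models, telemetry gives the robot as it stands. Calls block until the motion is done:
- r.move_to(position, orientation): joint-space move of the TCP to a pose.
- r.move_l(position, rot=None, vel=0.15, guard=None): straight line of the TCP; rot=None keeps the orientation; vel is the mean speed in m/s. With guard (N) it stops when the force on the tool has changed by that much, and returns True; else False.
- r.movej(angles): joint-space move.
- gripper_to(opening, f_grip=None): finger opening in m; f_grip is the grip in N (None keeps the last); returns when the fingers have stopped.
- r.hold(seconds).
- inverse_kinematics(position, orientation): joint angles nearest the present ones, or None.
- vision.snapshot(name): name is "scene" or "side" or "wrist"; returns the picture (420x560x3 uint8, red, green, blue); there is no depth.
- vision.get_calibration(name): a dict with "fx", "fy", "cx", "cy" (pixels), "position" and "orientation" of the camera in the world. Camera axes: x right, y down, z forward; pixel columns grow to the right and rows downward; lengths in m; the calibration is good to about 2 mm. A picture is of the moment at which its call begins: read the wrist's pose just before it. get_calibration takes no time and is no camera call; for the wrist camera it gives the pose at the moment of the call.
A pose or a line that the arm cannot do raises r.PlanningError and nothing moves.
- r.sign_off(): hands the job in; it is judged then, once.
Trained networks look in the newest picture that a camera, given by its name, has taken for a name from the list of things; names that differ only in an ending like _2 or _b are one class to them, and where a whole thing is asked for, a point or a joint stands for the part that bears it (a point fixed in the world has none). Each returns a list of dicts, best first, with "score" (0 to 1); they miss things now and then, are a little off and sometimes report something else, mostly with a low value. They report only what shows in the picture. A call takes as long as a camera call.
- models.boxes_of(thing, camera): "at" ([x, y, z] in m, in world coordinates, good to about 4 mm: the middle of the surface that is visible of it).
- models.regions_of(thing, camera): "pixels" (420x560 bool, what is visible of it).
- models.mark_of(thing, camera): "at" ([x, y, z] in m, in world coordinates, good to about 4 mm: a listed point, or the origin of a listed thing).
Readings, each from a call of its own:
- telemetry.current_t(): time.
- telemetry.current_joints(): joint angles.
- telemetry.current_dq(): joint speeds.
- telemetry.current_joint_efforts(): joint torques, N m.
- telemetry.current_ee_pos(): TCP position.
- telemetry.current_tool_rot(): TCP orientation.
- telemetry.current_wrist_force(): force on the tool from outside, world axes, zero at the start.
- telemetry.current_torque(): the same for the moment, N m.
- telemetry.current_opening(): finger opening in m.
- telemetry.current_finger_force(): force on a finger pad.
Only numpy, scipy, OpenCV 4.12 (cv2) and the standard library are available. Lean on these libraries where they do the work, as an engineer would, in place of code of your own. Each camera call takes 0.05 s, during which the arm holds its last target. There are 200 camera calls.

## Working session

There is one attempt and no reset: what is moved stays moved. The work goes in short steps, each a Python script; the robot and the scene stay as the last script left them, time stands still between calls to the robot, and variables do not carry over. Pictures are saved under pics/ and viewed, at most 10 in all, crops included, and the job is handed in when it is done.

```bash
ls; mkdir -p pics; python3 - <<'E'
from plant import *
from plant import r, vision, models, telemetry
import cv2, numpy as np
for c in ["scene","side"]:
    im=vision.snapshot(c); cv2.imwrite(f"pics/{c}0.png",im[:,:,::-1])
    k=vision.get_calibration(c); print(c,np.round(k["position"],3))
    for t in ["lever","lever_tip","valve","spindle","tray","cross","tee","tape"]:
        print(t,[(np.round(d["at"],4).tolist(),round(d["score"],2)) for d in models.mark_of(t,c)[:2]])
print(telemetry.current_t(), telemetry.current_tool_rot(), r.nose_length)
E
```

```text
pics
scene [1.459 0.589 1.47 ]
lever [([0.5292, -0.2791, 0.0009], 0.66), ([0.5489, -0.1927, 0.0005], 0.46)]
lever_tip [([0.5285, -0.2757, -0.0017], 0.69), ([0.5878, -0.1025, 0.025], 0.63)]
valve [([0.4255, 0.2235, 0.01], 0.86), ([0.5085, 0.1407, 0.0041], 0.36)]
spindle [([0.4242, 0.2253, 0.0725], 0.86)]
tray [([0.4754, 0.1995, 0.0013], 0.91)]
cross [([0.5326, -0.2747, 0.0006], 0.57)]
tee [([0.5424, 0.1999, 0.0007], 0.72)]
tape [([0.5082, 0.137, 0.0024], 0.45)]
side [ 0.216 -0.89   0.6  ]
lever [([0.5518, -0.1927, -0.0007], 0.74), ([0.3807, -0.4996, -0.0032], 0.34)]
lever_tip [([0.5864, -0.1039, 0.0284], 0.73)]
valve [([0.4293, 0.2212, 0.0153], 0.68)]
spindle [([0.4278, 0.2253, 0.0688], 0.66)]
tray [([0.4817, 0.1969, 0.0015], 0.76)]
cross [([0.5327, -0.2776, 0.0005], 0.69)]
tee [([0.5462, 0.2027, 0.0041], 0.55)]
tape [([0.5072, 0.1377, 0.0011], 0.53), ([0.4283, 0.2235, 0.0143], 0.32)]
0.9 [5.18900771e-05 7.07104846e-01 7.07108714e-01 2.39365733e-05] 0.025
```

```bash
python3 -c "
import cv2,numpy as np
a=cv2.imread('pics/scene0.png');b=cv2.imread('pics/side0.png')
cv2.imwrite('pics/both.png',cv2.resize(np.hstack([a,b]),(800,300),interpolation=cv2.INTER_AREA))"
```

```text
(no output)
```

View pics/both.png

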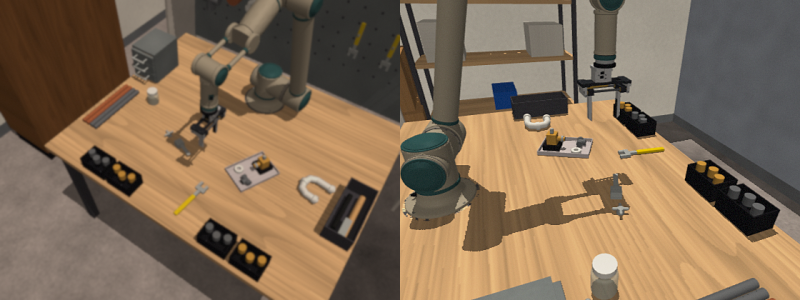

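The lever lies right of the arm, with its bar toward the tray. The valve is in the tray with its outlet at about -25°. Next I'll look at both from the wrist.

```bash
cat > h.py <<'E'
from plant import r, gripper_to, inverse_kinematics, vision, models, telemetry
import cv2, numpy as np
from scipy.spatial.transform import Rotation as R
def q(phi):  # tool down, closing line at world angle phi (deg)
    c,s=np.cos(np.radians(phi)),np.sin(np.radians(phi))
    x=R.from_matrix(np.array([[-s,c,0],[c,s,0],[0,0,-1]]).T.T).as_quat()
    return x[[3,0,1,2]]
def rot(o): o=np.asarray(o); return R.from_quat(o[[1,2,3,0]]).as_matrix()
def ray(k,u,v,z):  # pixel -> point on plane z
    d=rot(k["orientation"])@np.array([(u-k["cx"])/k["fx"],(v-k["cy"])/k["fy"],1])
    p=np.array(k["position"]); return p+d*(z-p[2])/d[2]
def look(xy,h,phi,name,things,cam_off):
    o=rot(q(phi))@cam_off
    r.move_to([xy[0]-o[0],xy[1]-o[1],h],q(phi))
    k=vision.get_calibration("wrist"); im=vision.snapshot("wrist"); cv2.imwrite(f"pics/{name}.png",im[:,:,::-1])
    np.save(f"pics/{name}.npy",k,allow_pickle=True)
    for t in things:
        print(t,[(np.round(d["at"],4).tolist(),round(d["score"],2)) for d in models.mark_of(t,"wrist")[:2]])
    return k,im
E
python3 - <<'E'
from h import *
k=vision.get_calibration("wrist"); T=rot(telemetry.current_tool_rot())
print("cam in tool",T.T@(np.array(k["position"])-telemetry.current_ee_pos()),"\n",T.T@rot(k["orientation"]),k["fx"],k["cx"],k["cy"])
print(q(0))
for xy,ph in [((.55,-.193),-22),((.55,-.193),158),((.427,.2235),-115),((.427,.2235),65)]:
    for z in (.06,.2): print(xy,ph,inverse_kinematics([*xy,z],q(ph)))
E
```

```text
cam in tool [ 0.07158328  0.00023679 -0.15446501] 
 [[-4.81853014e-04 -9.68918737e-01 -2.47378756e-01]
 [ 9.99999829e-01 -3.84935562e-04 -4.40141486e-04]
 [ 3.31236453e-04 -2.47378926e-01  9.68918757e-01]] 297.8667799223361 279.4059974482171 209.7382943992259
[0.         0.70710678 0.70710678 0.        ]
(0.55, -0.193) -22 [-4.56831568e-01  4.29205267e-01  1.73025369e+00 -4.44089210e-16
  9.82133699e-01 -7.28591326e-02]
(0.55, -0.193) -22 [-4.56831568e-01  3.05871676e-01  1.53853253e+00 -4.44089210e-16
  1.29718845e+00 -7.28591326e-02]
(0.55, -0.193) 158 None
(0.55, -0.193) 158 None
(0.427, 0.2235) -115 [ 3.37707980e-01  3.03460559e-01  1.94955873e+00 -4.44089210e-16
  8.88573369e-01  2.34483662e+00]
(0.427, 0.2235) -115 [ 3.37707980e-01  1.56374812e-01  1.74412098e+00 -4.44089210e-16
  1.24109686e+00  2.34483662e+00]
(0.427, 0.2235) 65 [ 3.37707980e-01  3.03460559e-01  1.94955873e+00 -4.44089210e-16
  8.88573369e-01 -7.96756033e-01]
(0.427, 0.2235) 65 [ 3.37707980e-01  1.56374812e-01  1.74412098e+00 -4.44089210e-16
  1.24109686e+00 -7.96756033e-01]
```

```bash
python3 - <<'E'
from h import *
off=np.array([-.01,0,0])
look((.44,.218),.26,65,"v1",["valve","spindle","tray"],off)
look((.56,-.17),.22,-22,"l1",["lever","lever_tip","cross"],off)
m=models.regions_of("lever","wrist"); print([(x["score"],x["pixels"].sum()) for x in m]); np.save("pics/l1m.npy",m[0]["pixels"])
a=cv2.imread("pics/v1.png");b=cv2.imread("pics/l1.png")
cv2.imwrite("pics/w.png",np.hstack([a[:,80:480],b[:,80:480]]))
print(telemetry.current_t())
E
```

```text
valve [([0.4244, 0.2242, 0.0084], 0.8)]
spindle [([0.4231, 0.2251, 0.0679], 0.89)]
tray [([0.483, 0.1981, 0.0024], 0.87)]
lever [([0.5542, -0.1906, -0.0003], 0.67)]
lever_tip [([0.5861, -0.0985, 0.0226], 0.59)]
cross [([0.5291, -0.2754, 0.0037], 0.73)]
[(0.79, np.int64(1982))]
3.9
```

View pics/w.png

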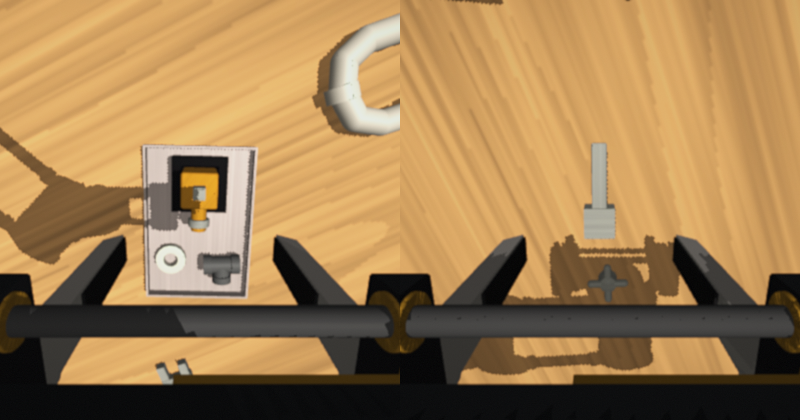

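```bash
cat > look2.py <<'E'
from h import *
off=np.array([.06,0,0])
for n,xy,ztop,phi,t in [("l2",(.5525,-.1915),.028,-20,"lever"),("v2",(.4245,.2238),.071,-114.5,"valve")]:
    k,im=look(xy,ztop+.08,phi,n,[t],off)
    m=models.regions_of(t,"wrist")[0]["pixels"]; np.save(f"pics/{n}m.npy",m)
    u,v=[int(x) for x in np.argwhere(m).mean(0)[::-1]]; print(u,v,telemetry.current_ee_pos())
    c=im[:,:,::-1].copy(); c[cv2.Canny(m.astype(np.uint8)*255,50,100)>0]=(0,0,255)
    cv2.imwrite(f"pics/{n}c.png",cv2.resize(np.hstack([im[max(v-90,0):max(v-90,0)+180,u-65:u+65,::-1],c[max(v-90,0):max(v-90,0)+180,u-65:u+65]]),None,fx=3,fy=3,interpolation=cv2.INTER_CUBIC))
    print("crop origin",u-65,max(v-90,0))
print(telemetry.current_t())
E
python3 look2.py; python3 -c "
import cv2;[print(cv2.imread(f'pics/{n}c.png').shape) for n in('l2','v2')]"
```

```text
lever []
276 105 [ 0.53372606 -0.24753088  0.10997697]
crop origin 211 15
valve [([0.4287, 0.2249, 0.0074], 0.85)]
279 133 [0.37025378 0.24844541 0.15096045]
crop origin 214 43
7.0833
(540, 780, 3)
(540, 780, 3)
```

View pics/l2c.png

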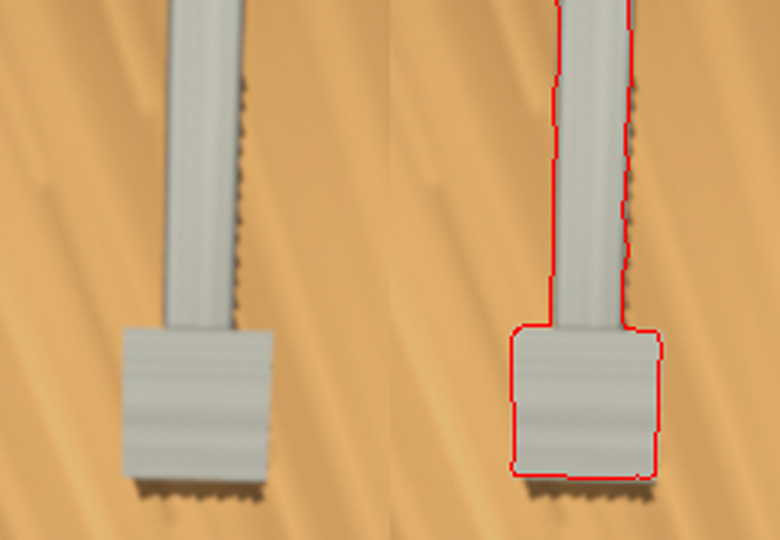

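View pics/v2c.png

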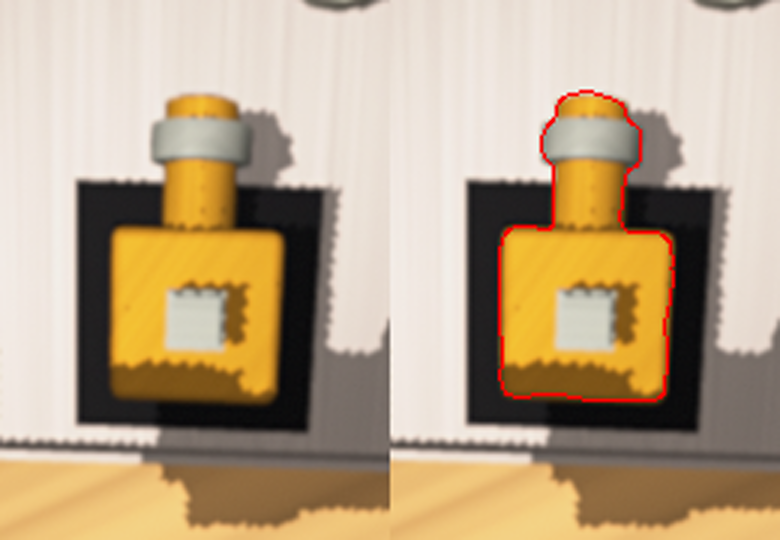

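Both views are clear. In crop pixels (÷3, plus the crop origin), the hub corners are (123,328), (273,331), (266,482) and (122,478). The block-top corners are (111,229), (285,231), (277,403) and (110,397). I'll project them with the calibration.

```bash
python3 - <<'E'
from h import *
def sq(n,o,c,z):
    k=np.load(f"pics/{n}.npy",allow_pickle=True).item()
    P=np.array([ray(k,o[0]+x/3-.33,o[1]+y/3-.33,z)[:2] for x,y in c]); print(n,"sides mm",np.round(1e3*np.linalg.norm(P-np.roll(P,-1,0),axis=1),1))
    v=(P[0]-P[3])+(P[1]-P[2]); w=(P[0]-P[1])+(P[3]-P[2]); # +x, +y(left)
    f=lambda a:np.degrees(np.arctan2(a[1],a[0]))
    print("centre",P.mean(0),"yaw",f(v),f(w)-90); 
    return P.mean(0),k
sq("l2",(211,15),[(123,328),(273,331),(266,482),(122,478)],.028)
c,k=sq("v2",(214,43),[(111,229),(285,231),(277,403),(110,397)],.071)
print("holder");sq("v2",(214,43),[(77,181),(323,188),(307,431),(77,423)],.025)
print("spindle");sq("v2",(214,43),[(166,290),(226,290),(224,352),(166,350)],.088)
# lever bar axis yaw from mask
k=np.load("pics/l2.npy",allow_pickle=True).item(); m=np.load("pics/l2m.npy")
L=np.array([ray(k,np.flatnonzero(m[y]).mean(),y,.028)[:2] for y in range(30,120,2)])
d=np.linalg.svd(L-L.mean(0))[2][0]; print("bar yaw",np.degrees(np.arctan2(*(d*np.sign(d[1]))[::-1])), L.mean(0))
E
```

```text
l2 sides mm [38.  38.4 38.  38. ]
centre [ 0.55085823 -0.19119738] yaw 68.22158414280415 68.57767422449169
v2 sides mm [43.8 43.4 44.  42.3]
centre [0.42570966 0.22383629] yaw -26.087649944574107 -25.885736202447816
holder
v2 sides mm [73.1 73.2 73.  72.6]
centre [0.42579191 0.22373946] yaw -26.480301587779845 -26.31377517751988
spindle
v2 sides mm [14.2 14.5 14.  14.1]
centre [0.42561536 0.22393607] yaw -25.51027986926626 -25.505709380297432
bar yaw 68.0254876327956 [ 0.57077696 -0.14077215]
```

```bash
python3 - <<'E'
from h import *
L=np.array([.5508,-.1912]); V=np.array([.4257,.2238]); ph=-21.75; pv=-116.1
p=telemetry.current_ee_pos(); r.move_l([p[0],p[1],.22],vel=.3)
r.move_to([*L,.12],q(ph)); gripper_to(.06)
r.move_l([*L,.0305],vel=.15)
gripper_to(.03,35); print("open",telemetry.current_opening(),telemetry.current_finger_force(),telemetry.current_wrist_force())
r.move_l([*L,.20],vel=.25); print("open",telemetry.current_opening(),telemetry.current_wrist_force())
r.move_to([*V,.20],q(pv)); 
print(telemetry.current_ee_pos(),telemetry.current_opening(),telemetry.current_t())
r.move_l([*V,.137],vel=.15); r.hold(.2)
a=cv2.cvtColor(vision.snapshot("wrist"),cv2.COLOR_RGB2BGR); b=cv2.cvtColor(vision.snapshot("side"),cv2.COLOR_RGB2BGR)
print(telemetry.current_ee_pos(),telemetry.current_wrist_force(),telemetry.current_t())
k=vision.get_calibration("side");u=rot(k["orientation"]).T@(np.array([*V,.1])-k["position"]);u=(u/u[2]);u=int(u[0]*k["fx"]+k["cx"]),int(u[1]*k["fy"]+k["cy"])
c=cv2.resize(b[u[1]-50:u[1]+50,u[0]-45:u[0]+45],(378,420),interpolation=cv2.INTER_CUBIC)
cv2.imwrite("pics/g1.png",np.hstack([a[:,80:480],c]))
E
```

```text
open 0.037559867190445476 34.99943258939311 [-0.6180195  -0.07763229  5.11573437]
open 0.03759531491085341 [ 0.19391226  0.61998973 -2.2936002 ]
[0.42586987 0.22352062 0.19970159] 0.037863069405953714 14.45
[0.42624776 0.22399305 0.13782428] [-0.00671186  1.01292832 -1.79170875] 15.3167
```

View pics/g1.png

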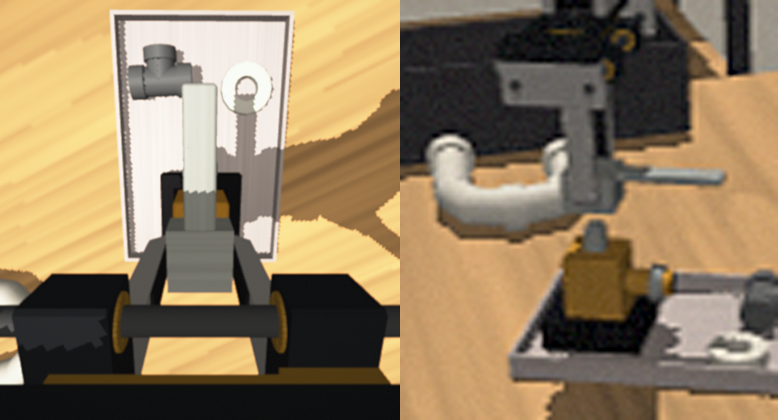

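The lever is held level, with its bar over the outlet and the spindle below. I'll lower it with a force guard.

```bash
python3 - <<'E'
from h import *
V=np.array([.4257,.2238])
for z,g in [(.125,8),(.1175,10),(.110,15),(.1005,25)]:
    s=r.move_l([*V,z],vel=.04,guard=g)
    print(z,s,telemetry.current_ee_pos(),telemetry.current_wrist_force().round(1) if hasattr(telemetry.current_wrist_force(),'round') else telemetry.current_wrist_force(),np.round(telemetry.current_torque(),2),telemetry.current_t())
    if s: break
E
```

```text
0.125 False [0.42543937 0.22371921 0.1245969 ] [ 0.5 -0.4 -1.9] [ 0.1   0.06 -0.06] 15.7667
0.1175 False [0.42541766 0.22369707 0.11713289] [-0.1  1.3 -1.2] [ 0.11  0.13 -0.02] 16.1
0.11 False [0.42542064 0.22369692 0.10964175] [ 0.   0.7 -1.8] [0.09 0.02 0.  ] 16.4333
0.1005 True [0.42648268 0.22411511 0.10189768] [-0.5  0.   5. ] [ 0.1   0.12 -0.03] 16.7167
```

It slid on freely and stopped at home height. I'll press, release and check.

```bash
python3 - <<'E'
from h import *
V=np.array([.4257,.2238])
s=r.move_l([*V,.098],vel=.03,guard=30); print(s,telemetry.current_ee_pos(),telemetry.current_wrist_force())
r.hold(.2); print(telemetry.current_ee_pos(),telemetry.current_wrist_force())
p=telemetry.current_ee_pos(); r.move_l([*V,.1017],vel=.03)
gripper_to(.06); r.move_l([*V,.19],vel=.2)
# press with closed fingers on the hub top (about z .099), guarded
gripper_to(.0,20)
r.move_l([*V,.133],vel=.15)
s=r.move_l([*V,.118],vel=.04,guard=20); print("press",s,telemetry.current_ee_pos(),"tips z",telemetry.current_ee_pos()[2]-.025,telemetry.current_wrist_force())
r.move_l([*V,.19],vel=.2); gripper_to(.075)
o=rot(q(-116.1))@np.array([.06,0,0])
r.move_to([V[0]-o[0],V[1]-o[1],.19],q(-116.1)); r.hold(.1)
k=vision.get_calibration("wrist");np.save("pics/h1.npy",k,allow_pickle=True)
a=cv2.cvtColor(vision.snapshot("wrist"),cv2.COLOR_RGB2BGR); b=cv2.cvtColor(vision.snapshot("side"),cv2.COLOR_RGB2BGR)
k=vision.get_calibration("side");u=rot(k["orientation"]).T@(np.array([*V,.07])-k["position"]);u=(u/u[2]);u=int(u[0]*k["fx"]+k["cx"]),int(u[1]*k["fy"]+k["cy"])
c=cv2.resize(b[u[1]-50:u[1]+50,u[0]-45:u[0]+45],(378,420),interpolation=cv2.INTER_CUBIC)
cv2.imwrite("pics/h1.png",np.hstack([a[:,80:480],c])); print(telemetry.current_t())
E
```

```text
True [0.42656046 0.22403335 0.1017457 ] [-0.04190791  0.19634269  3.89173273]
[0.42654833 0.22406956 0.1017342 ] [-0.27206401  0.1772136   5.8899331 ]
press True [0.42703998 0.22429435 0.12422158] tips z 0.09922157805834506 [-0.64208293 -0.33726099  6.17887252]
22.625
```

View pics/h1.png

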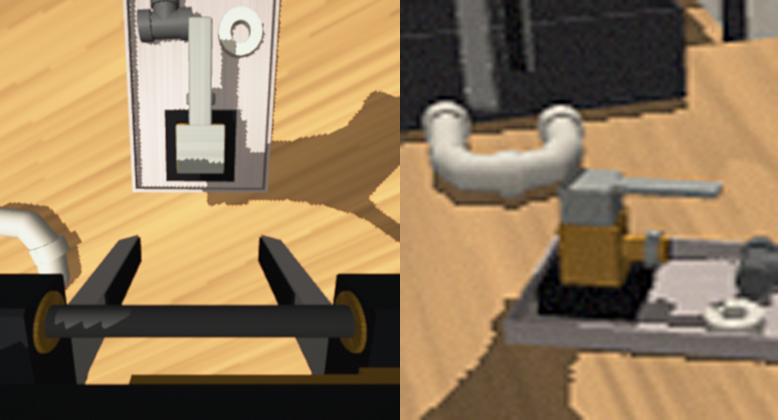

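The lever is fully home: the fingertips touched its top at z = 0.0992, against 0.099 expected. Now I'll grip the body and lift.

```bash
python3 - <<'E'
from h import *
o=rot(q(-116.1))@np.array([.005,0,0]); G=np.array([.4257,.2238])+o[:2]
r.move_to([*G,.19],q(-116.1))
s=r.move_l([*G,.0555],vel=.12,guard=15); print("stopped",s,telemetry.current_ee_pos())
assert not s
gripper_to(.035,55); print("open",telemetry.current_opening(),telemetry.current_finger_force(),telemetry.current_wrist_force())
r.move_l([*G,.0655],vel=.04); r.move_l([*G,.1675],vel=.10); r.hold(.6)
print(telemetry.current_ee_pos(),telemetry.current_opening(),telemetry.current_wrist_force(),np.round(telemetry.current_torque(),2),telemetry.current_t())
a=cv2.cvtColor(vision.snapshot("wrist"),cv2.COLOR_RGB2BGR); b=cv2.cvtColor(vision.snapshot("side"),cv2.COLOR_RGB2BGR)
for t in ("valve","lever","lever_tip","spindle"): print(t,[np.round(d["at"],3).tolist() for d in models.mark_of(t,"side")[:1]])
k=vision.get_calibration("side");u=rot(k["orientation"]).T@(np.array([*G,.12])-k["position"]);u=(u/u[2]);u=int(u[0]*k["fx"]+k["cx"]),int(u[1]*k["fy"]+k["cy"])
c=cv2.resize(b[u[1]-50:u[1]+70,u[0]-50:u[0]+58],(378,420),interpolation=cv2.INTER_CUBIC)
cv2.imwrite("pics/i1.png",np.hstack([a[:,80:480],c]))
E
```

```text
stopped False [0.43063587 0.22189799 0.056105  ]
open 0.043617385207119844 54.98732149600983 [-0.37898516 -1.84078314  0.87001391]
[0.43022385 0.22159308 0.16749789] 0.04371141078117303 [ 0.09823382  0.7038033  -6.54170184] [ 0.07  0.07 -0.01] 27.0167
valve [[0.426, 0.221, 0.126]]
lever [[0.428, 0.224, 0.181]]
lever_tip [[0.515, 0.18, 0.208]]
spindle [[0.424, 0.227, 0.182]]
```

View pics/i1.png

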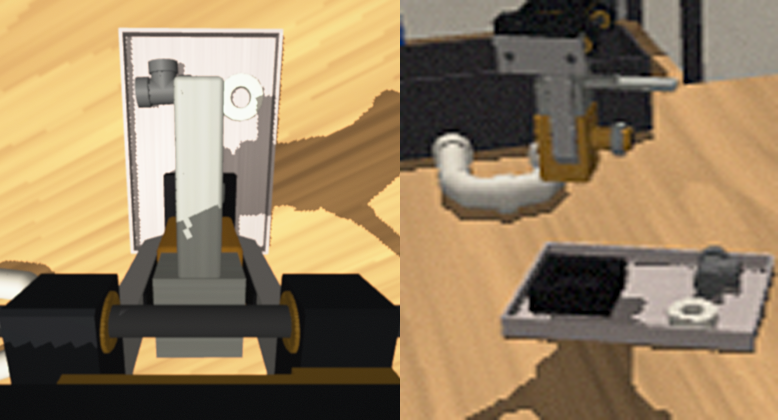

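The valve hangs level in the grip with the lever home and its bar over the outlet. The holder is empty and the tee and tape haven't moved, so I'll hand in.

```bash
python3 -c "
from h import *
print(np.abs(telemetry.current_dq()).max()); print(r.sign_off())"
```

```text
0.0020736414383430244
the job is handed in; nothing more can be done
None
```

The lever is fully home on the spindle with its bar over the outlet, and the arm is holding the valve level and still about 10 cm above its holder; I handed the job in at about 27 s of the 51 s allowed.

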